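Clip the test bar into the gauge stand and hold the sprung probe on its groove

ROBOT

A 7-joint arm with a two-finger parallel gripper is mounted at the origin on a cart in front of the work surface, level with it; the furniture and walls round the work are solid. World frame = base frame: x ahead of the robot, y to its left, z up, the work surface at z = 0. Lengths are in m, angles in degrees, forces in N, time in s.
With the tool pointing down it reaches from about 0.425 to 0.875 m from the base axis. Payload 4.7 kg.
Tool frame: the origin (TCP) lies between the finger pads; the fingertips stand 19 mm ahead of it and the grasp point (between the pads) is the TCP; x points along the fingers, z is the direction in which the jaws open and shut, and the axes are right-handed (so a half turn about x gives the same grasp; the last joint's range is limited). The gripper opens to 87 mm and grips with 3 to 60 N. Pads are 19 mm wide; open, the fingers measure 117 mm over their backs; the gripper's body (75 mm by 190 mm) begins 51 mm behind the grasp point.
Start: joints at [65.667, 18.392, -4.016, 83.108, 1.295, 78.541, -3.26], TCP at [0.276, -0.588, 0.242] pointing down, gripper open.
Joint ranges: [-163.93, 163.93], [-17.29, 119.83], [-79.2, 71.16], [3.27, 140.29], [-89.18, 269.18], [5.43, 117.66], [-154.24, 154.24]. Speed limits (degrees/s): [147.25, 147.25, 180, 180, 180, 180, 180].

INTERFACE

Orientations are given as [roll, pitch, yaw] about the fixed x, y, z axes, in that order (R = Rz(yaw) Ry(pitch) Rx(roll)).
In Python, from cell import monitor, read_camera, camera_model, env, regions_of gives the robot as it stands. The module is installed in compiled form; this text tells all that it offers.
- The arm moves only by the tool step_arm, never from a script. Its argument "deltas" is a list of rows, each a list of 5 numbers: the gripper's target within -1 to 1 (fully open at 1, half-way at 0, shut at -1), then the shift along the tool's x, y, z in m, then the turn about the tool's x in degrees. A call has 1 to 12 rows; each row is the pose to reach, as a shift and turn from the pose commanded when the call began, along the tool's axes at that moment; what a row does not reach only later rows make up. A row lasts 1/8 s, in which the tool goes at most 62.5 mm and 10.7 degrees, less where a joint would pass 70% of its speed; a pose out of reach is approached as far as the arm can. A call with a gripper value outside its range is refused whole. The fingers move at their own pace and stop on an object; "newtons" is the grip in N (left out, the last holds). Time passes only in rows, so rows that repeat a pose let the fingers close. It gives the time, the measured TCP pose, the force and the opening at its end, in the units of the state.
- monitor.get_obs(): the state, without advancing time (a new reading comes with each control period).
- read_camera(name): name is "scene" or "top"; returns (picture, depth): 400x640x3 uint8, red, green, blue; 400x640 float32, m along the optical axis (not along the pixel's ray), 0 where there is no reading.
- camera_model(name): a dict with "fx", "fy", "cx", "cy" (pixels), "xyz" and "attitude" of the camera in the world. Camera axes: x right, y down, z forward; pixel columns grow to the right and rows downward; lengths in m; the calibration is good to about 2 mm. A picture is of the moment at which its call begins. camera_model takes no time and is no camera call.
- env.sign_off(): hands the job in, once; it reports no verdict.
Trained networks look in the newest picture that a camera, given by its name, has taken for a name from the list of things; names that differ only in an ending like _2 or _b are one class to them, and where a whole thing is asked for, a point or a joint stands for the part that bears it (a point fixed in the world has none). Each returns a list of dicts, best first, with "p" (0 to 1); they miss things now and then, are a little off and sometimes report something else, mostly with a low value. They report only what shows in the picture. A call takes as long as a camera call. They do not tell look-alikes from the thing itself.
- regions_of(camera, thing): "pixels" (400x640 bool, what is visible of it) and "pixel" ([column, row] in pixels, amid what is visible of it).
The state is a dict: "time_s": time; "qpos": joint angles; "joint_velocities": joint speeds; "effort": joint torques, N m; "tool_pos": TCP position; "tool_rot": TCP orientation; "force": force on the tool from outside, world axes, zero at the start; "wrist_torque": the same for the moment, N m; "grip_width": finger opening in m.
Only numpy, scipy, OpenCV 4.12 (cv2) and the standard library are available. Lean on these libraries where they do the work, as an engineer would, in place of code of your own. Each camera call takes 0.05 s, during which the arm holds its last target. There are 200 camera calls.

TASK

Lay the grooved test bar across the two forks of the gauge stand and push it straight down past the sprung jaw until it sits on the bottom of both forks with the jaw closed again over it, and let go of it. Then lift the probe out of its wooden holder, hold it upright and press its sprung tip gently on the top of the bar in the middle of the groove, until the tip is pushed in about half of its 12 mm travel, never to its stop. Finish while still holding the probe there, gripped and steady; leave the other things on the counter alone.

Things in the scene. Friction and masses are not known exactly. Their poses are not given: they have to be found in the camera images.
- stand: gauge stand, fixed, may be turned: base plate 80 (x) x 124 (y) x 8 mm with two upright forks, 7 mm thick, at y = -32 and +32 mm; each has a slot 21 mm wide, open upward, centred on x = 0, so that a bar in both lies along the stand's y axis. Between the forks it is open above the plate, but for a thin shaft at x = +12 mm, up to 21 mm high. Origin: centre of the underside, z up
- seat (a point): on the stand, where the bar's axis and middle lie when it is fully home: 50 mm above the stand's origin, midway between the forks; the slot floors are 9 mm below it. The slots' wall on the -x side is 75 mm high with a lip flared outward to 89 mm; on the +x side 50 mm high, and above that wall the jaw overhangs the slot
- jaw (a joint): sprung hinged jaw of the stand: two hooked arms 8 mm thick (y = -40 and +40 mm, just outside the forks) on one shaft on the +x side. 0 = closed; grows (rad) as the arms swing out to +x. A bar pushed straight down opens it nearly 0.1 rad with 3 to 15 N, then it snaps shut over the bar and reads about 0 again
- jaw_nose (a point): on the jaw, midway between the two noses that trap the bar: rounded, centred 61 mm above the counter, overhanging the slot by about 6 mm when closed. Above the noses the arms slope outward to x = +19 mm, 88 mm high, as a lead-in for the bar
- bar: loose test bar, about 0.2 kg: round, 18 mm diameter, 128 mm long along its y axis, with a hexagon 26 mm across flats at each end (12 mm long). The marked spot is the groove round its middle, 12 mm wide, 15 mm diameter. Origin: on the axis, at the middle of the groove. Starts on the steel block, axis 32 mm above the counter; either side may be up and either end first
- steel_block: plain dark steel block 100 (x) x 140 (y) x 19 mm, fixed, on which the bar lies at the start. (Beware of the tablet screen, 260 mm high, standing at the left front of the counter, about 0.38 m ahead and 0.35 m left of the robot, and of the low clutter.) Origin: centre of its underside
- holder: wooden holder 70 x 70 x 60 mm, fixed, with a hole of 18 mm diameter down its middle in which the probe hangs by its collar. Origin: centre of its underside
- probe: loose hand probe, about 0.1 kg, upright in the holder at the start, z axis up along the handle. Origin: on its axis, at the underside of its collar (32 mm diameter, 5 mm high), 60 mm above the counter at the start. Below the collar: barrel 14 mm diameter, 22 mm long, then the tip. Lift it 50 mm to clear the hole
- handle (a point): on the probe's axis, 40 mm above its origin: the place to grip. The handle is round, 22 mm diameter, from 7 to 63 mm above the probe's origin, its top at 67 mm
- tip (a point): the end of the probe's sprung tip: a round-ended steel pin of 5 mm diameter on the probe's axis, 46 mm below the probe's origin when out
- plunger (a joint): how far the probe's tip is pushed in, m: 0 = fully out, 0.012 = at its stop. Spring: 1 N starts it, then 0.5 N per mm (4 N at half travel, 7 N at the stop)
- dish_a: small round white sorting dish with bits in it, 63 mm across, 22 mm high; bystander, loose, leave alone. Origin: centre of its underside
- dish_b: small clear round dish of beads, 64 mm across, 12 mm high; bystander, loose, leave alone. Origin: centre of its underside
- pliers: flat-nose pliers, 45 x 138 x 12 mm, lying flat; bystander, loose, leave alone. Origin: centre of its underside
- hammer: small hammer, 200 mm long, 20 mm high, lying flat; bystander, loose, leave alone. Origin: centre of its underside
- wax_ring: carving-wax ring blank, 26 mm across, 14 mm high; bystander, loose, leave alone. Origin: centre of its underside
- round_box: clear round screw-top box, 60 mm across, 44 mm high; bystander, loose, leave alone. Origin: centre of its underside
- scrap_tin: shallow round tin of scraps, 82 mm across, 18 mm high; bystander, loose, leave alone. Origin: centre of its underside
Not all that is in view belongs to the job. Of the things shaped like the probe, the black one is meant.

How it is judged:
By the outcome, as a careful person would: the job done as asked, in the order asked, and still so for the second after the job is handed in, while the arm keeps its last pose, push and grip.
It also fails if it takes over 64 s, if anything falls off the work surface, if the arm or the gripper's body presses on something with over 40 N, if the wrist force passes 120 N, or if a joint passes its speed limit or range.

## Working session

There is one attempt and no reset: what is moved stays moved. The work goes in short steps, Python scripts to look and compute and a tool call to move; the robot and the scene stay as the last step left them, time stands still between calls to the robot, and variables do not carry over. Pictures are saved under pics/ and viewed, about 8 in all and at most 12, crops included, and the job is handed in when it is done.

Besides the shell and the picture viewer there is one more tool, called in YAML: its name, and indented under it one key for each argument. step_arm: Moves the arm, as the interface text tells. Its arguments: {"type":"object","properties":{"deltas":{"type":"array"},"newtons":{"type":"number"}},"required":["deltas"]}

```bash
mkdir -p pics; cat > h.py <<'E'
import numpy as np, cv2
from scipy.spatial.transform import Rotation as R
from cell import monitor, read_camera, camera_model, env, regions_of
def cam(n):
    m=camera_model(n); return m
def rot(m):
    a=np.array(m["attitude"],float)
    if a.shape==(3,3): return a
    if a.size==4: return R.from_quat(a).as_matrix()
    return R.from_euler('xyz',a,degrees=True).as_matrix()
def cloud(n,d):
    m=cam(n); v,u=np.mgrid[0:400,0:640]
    P=np.stack([(u-m["cx"])/m["fx"]*d,(v-m["cy"])/m["fy"]*d,d],-1)
    return P@rot(m).T+np.array(m["xyz"])
def save(n,img): cv2.imwrite("pics/"+n+".png",img[:,:,::-1])
def project(n,p):
    m=cam(n); q=(np.array(p)-m["xyz"])@rot(m)
    return m["cx"]+m["fx"]*q[...,0]/q[...,2], m["cy"]+m["fy"]*q[...,1]/q[...,2]
E
ls; python3 - <<'E'
from h import *
print(monitor.get_obs())
for n in("scene","top"):
    print(camera_model(n)); p,d=read_camera(n); save(n,p); np.savez("pics/"+n,p=p,d=d,c=cloud(n,d))
    c=cloud(n,d)
    for t in("stand","bar","steel_block","holder","probe","jaw"):
        for r in regions_of(n,t)[:3]:
            k=r["pixels"]&(d>0); q=c[k]
            print(n,t,round(r["p"],2),r["pixel"],k.sum(),np.median(q,0).round(3),q.min(0).round(3),q.max(0).round(3))
E
```

```text
h.py
pics
{'time_s': 0.0, 'qpos': array([65.66555544, 18.43975058, -4.01468824, 83.17531685,  1.2954534 ,
       78.54100228, -3.26116821]), 'joint_velocities': array([ 0.02499621, -0.0523395 , -0.00402693,  0.0955538 , -0.03819849,
        0.00090471, -0.02531357]), 'effort': array([-8.51415225e-04, -4.91293252e+01, -4.04530624e-01, -3.12525594e+01,
       -6.39201910e-02,  4.37994674e-02,  1.76368476e-04]), 'tool_pos': array([ 0.2758868 , -0.58796884,  0.24044991]), 'tool_rot': array([-176.64279081,   89.88900608,  118.49953471]), 'force': array([ 0.68404418, -0.71169706,  0.75538641]), 'wrist_torque': array([ 0.00286194, -0.01586121, -0.04921642]), 'grip_width': 0.08745568961572374}
{'fx': 387.82562079408956, 'fy': 387.82562079408956, 'cx': 320.4965742540498, 'cy': 198.49995209073472, 'xyz': array([0.13419533, 0.51563594, 0.68905439]), 'attitude': array([-126.91818633,   -0.55568227, -149.34224852])}
scene stand 0.58 [349.5, 231.9] 1053 [ 0.438 -0.157  0.009] [ 0.396 -0.253 -0.003] [ 0.501 -0.114  0.089]
scene bar 0.58 [298.0, 302.7] 182 [0.43  0.089 0.039] [0.416 0.07  0.018] [0.
[... 1374 characters left out ...]
top holder 0.88 [392.9, 206.0] 599 [ 0.515 -0.409  0.059] [ 0.475 -0.468 -0.003] [ 0.576 -0.373  0.127]
top probe 0.69 [310.6, 148.2] 241 [ 0.699 -0.2    0.014] [ 0.686 -0.267 -0.003] [ 0.727 -0.095  0.023]
top probe 0.66 [436.6, 203.8] 140 [ 0.503 -0.522  0.089] [ 0.491 -0.562 -0.003] [ 0.521 -0.513  0.12 ]
top probe 0.48 [395.7, 202.0] 101 [ 0.516 -0.414  0.099] [ 0.508 -0.431  0.062] [ 0.532 -0.406  0.131]
top jaw 0.57 [313.3, 226.2] 84 [ 0.46  -0.184  0.046] [ 0.444 -0.224  0.004] [ 0.481 -0.13   0.092]
top jaw 0.51 [202.8, 232.6] 1234 [0.46  0.125 0.019] [0.394 0.048 0.007] [0.519 0.203 0.036]
top jaw 0.31 [197.5, 233.7] 350 [0.451 0.133 0.04 ] [ 0.416  0.064 -0.002] [0.49  0.204 0.051]
```

```bash
python3 - <<'E'
import numpy as np,cv2
p=np.load("pics/top.npz")["p"]; q=np.load("pics/scene.npz")["p"]
cv2.imwrite("pics/a.png",cv2.resize(p[110:290,150:480],None,fx=2.4,fy=2.4,interpolation=cv2.INTER_CUBIC)[:,:,::-1])
cv2.imwrite("pics/b.png",cv2.resize(q[110:350,250:450],None,fx=2.5,fy=2.5,interpolation=cv2.INTER_CUBIC)[:,:,::-1])
E
```

```text
(no output)
```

View pics/a.png

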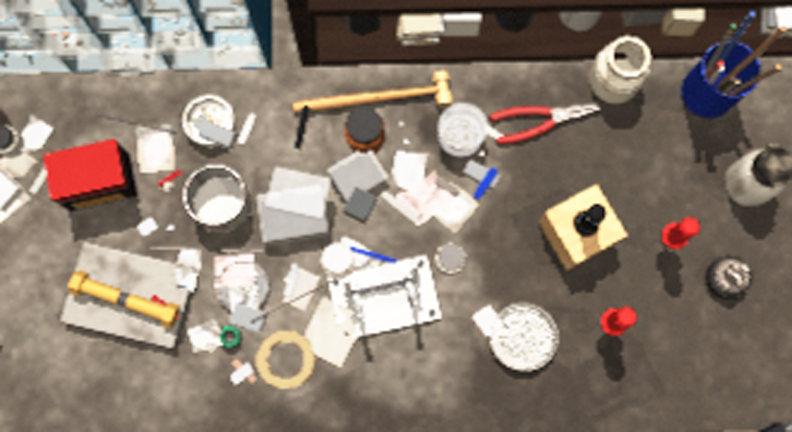

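View pics/b.png

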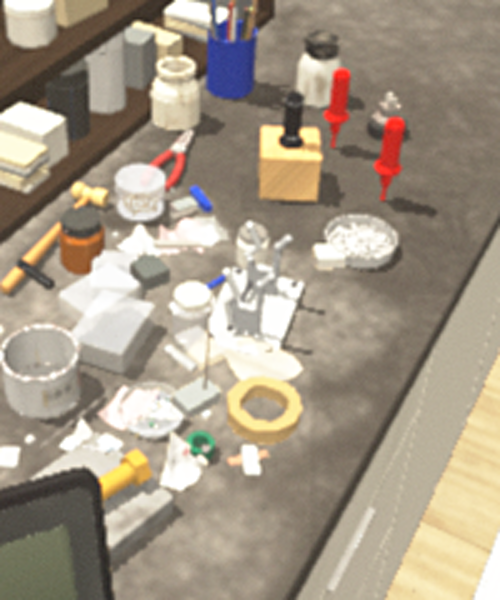

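Pictures: the top view (a.png) shows the bar (yellow) on the steel block at full-frame pixel (201,233) and the stand at (310,235). Of the probe-like things, black in the wooden holder is at (395,202), and red ones are at (435,206) and (408,243). The black one in the holder is the one meant. The enlarged crops confirm this.

```bash
cat > m.py <<'E'
from h import *
D={n:np.load(f"pics/{n}.npz") for n in("top","scene")}
for n,z in D.items():
    p,c=z["p"].astype(int),z["c"]
    hsv=cv2.cvtColor(z["p"],cv2.COLOR_RGB2HSV)
    y=(hsv[...,0]>14)&(hsv[...,0]<32)&(hsv[...,1]>130)&(c[...,2]>.028)&(c[...,2]<.06)&(c[...,0]<.52)&(c[...,1]>.03)&(c[...,1]<.22)&(c[...,0]>.39)
    q=c[y][:,:2]; 
    rect=cv2.minAreaRect(q.astype(np.float32)*1000); print(n,"bar",y.sum(),rect, np.percentile(c[y][:,2],[5,50,90,98]))
    # plate
    w=(abs(c[...,0]-.447)<.09)&(abs(c[...,1]+.18)<.1)
    pl=w&(c[...,2]>.004)&(c[...,2]<.012)&(p.min(-1)>150)
    pl=cv2.morphologyEx(pl.astype(np.uint8),cv2.MORPH_OPEN,np.ones((3,3)))>0
    print(n,"plate",pl.sum(),cv2.minAreaRect(c[pl][:,:2].astype(np.float32)*1000))
    for a,b in((.03,.05),(.05,.065),(.065,.08),(.08,.095)):
        s=w&(c[...,2]>a)&(c[...,2]<b); print(a,s.sum(),(c[s]*1000).round(0).astype(int).tolist()[:30])
    # probe, holder top
    k=(abs(c[...,0]-.516)<.06)&(abs(c[...,1]+.41)<.06)
    ht=k&(abs(c[...,2]-.06)<.004)&(p[...,0]>140); print("holder",cv2.minAreaRect(c[ht][:,:2].astype(np.float32)*1000),ht.sum())
    hd=k&(c[...,2]>.068)&(p.max(-1)<110); print("handle",hd.sum(),(c[hd].mean(0)*1000).round(1),(c[hd].min(0)*1000).round(1),(c[hd].max(0)*1000).round(1))
E
python3 m.py
```

```text
top bar 239 ((450.4906005859375, 127.1865234375), (128.36111450195312, 28.026103973388672), 68.45110321044922) [0.03549507 0.04114425 0.04549445 0.04784637]
top plate 682 ((440.4134826660156, -161.4782257080078), (84.96409606933594, 170.0703887939453), 24.854707717895508)
0.03 345 [[537, -222, 37], [535, -158, 38], [535, -216, 35], [535, -219, 33], [534, -222, 37], [536, -80, 33], [536, -86, 32], [535, -95, 32], [535, -97, 32], [535, -100, 34], [535, -106, 31], [535, -112, 31], [533, -80, 33], [533, -83, 31], [533, -89, 31], [533, -91, 30], [532, -95, 33], [533, -100, 31], [532, -106, 33], [533, -109, 30], [530, -92, 32], [530, -97, 31], [529, -103, 32], [529, -112, 34], [527, -80, 32], [527, -83, 32], [527, -86, 32], [527, -89, 30], [527, -92, 32], [526, -95, 34]]
0.05 105 [[508, -124, 51], [505, -118, 50], [505, -121, 51], [505, -124, 50], [505, -127, 52], [505, -130, 52], [502, -116, 55], [502, -118, 50], [502, -121, 50], [502, -124, 51], [501, -127, 57], [502, -130, 54], [502, -132, 50], [502, -135, 53], [499, -113, 53], [499, -115, 53], [499, -121, 53], [499, -124, 51], [499, -1
[... 3257 characters left out ...]
[473, -210, 89], [471, -214, 87], [478, -216, 81], [472, -209, 87], [470, -211, 87], [469, -215, 85], [472, -210, 83], [470, -211, 83], [467, -212, 84], [469, -210, 81], [467, -212, 81], [465, -214, 80], [432, -215, 86], [429, -214, 88], [432, -210, 86], [429, -209, 88], [427, -210, 88], [426, -214, 86], [435, -211, 81], [433, -212, 82], [429, -209, 85], [427, -210, 85], [431, -209, 81], [430, -211, 80], [458, -135, 89], [456, -137, 88], [460, -133, 86], [458, -135, 86], [454, -132, 89], [459, -132, 84]]
holder ((518.4630126953125, -416.0851135253906), (67.62110137939453, 73.3957290649414), 26.50200653076172) 235
handle 127 [ 518.1 -411.   101.8] [ 509.5 -422.8   69.5] [ 530.5 -402.1  127.5]
```

```bash
cat > m2.py <<'E'
from h import *
S={}
for n in("top","scene"):
    ds=[];
    for i in range(8):
        p,d=read_camera(n); ds.append(np.where(d>0,d,np.nan))
    d=np.nan_to_num(np.nanmedian(ds,0)); print(n,"noise",np.nanmedian(np.nanstd(ds,0)))
    c=cloud(n,d); S[n]=c; np.savez("pics/"+n,p=p,d=d,c=c)
    yaw=np.radians(11.3); 
    c0=np.array([.452,-.178]); Q=(c[...,:2]-c0)@np.array([[np.cos(yaw),-np.sin(yaw)],[np.sin(yaw),np.cos(yaw)]])*1000; z=c[...,2]*1000
    w=(abs(Q[...,0])<60)&(abs(Q[...,1])<80)
    hi=w&(z>40)
    for lo,h in((-48,-35.5),(-35.5,-26),(26,35.5),(35.5,48)):
        s=hi&(Q[...,1]>lo)&(Q[...,1]<h); o=np.argsort(z[s])
        print(n,lo,h,np.c_[Q[s],z[s]][o].round(0).astype(int).tolist())
    pl=w&(z>5.5)&(z<10.5)
    s=Q[pl]; print("plate",len(s))
    for y0 in range(-60,70,20):
        t=s[abs(s[:,1]-y0)<6]; print("y",y0,np.sort(t[:,0])[[0,1,2,-3,-2,-1]].round(1) if len(t)>5 else "")
    for x0 in range(-30,40,20):
        t=s[abs(s[:,0]-x0)<6]; print("x",x0,np.sort(t[:,1])[[0,1,2,-3,-2,-1]].round(1) if len(t)>5 else "")
E
python3 m2.py
```

```text
top noise 0.0019592782
top -48 -35.5 [[1, -41, 65], [1, -39, 66], [4, -36, 68], [3, -42, 69], [3, -39, 71], [6, -37, 72], [5, -42, 73], [5, -39, 74], [7, -42, 77], [8, -37, 79], [7, -40, 81], [9, -43, 82], [18, -42, 85], [10, -37, 85], [9, -40, 85], [11, -43, 87], [12, -38, 87], [14, -44, 87], [14, -41, 88], [15, -38, 89], [12, -40, 89]]
top -35.5 -26 [[-3, -35, 40], [-2, -30, 41], [-11, -31, 41], [3, -34, 41], [-8, -31, 41], [-5, -29, 41], [-3, -32, 41], [-12, -33, 41], [5, -34, 41], [0, -30, 42], [-9, -34, 42], [0, -33, 42], [6, -29, 43], [6, -31, 45], [7, -35, 48], [10, -35, 49], [8, -29, 49], [8, -32, 50], [11, -30, 50], [10, -32, 51], [-18, -29, 52], [-17, -29, 68], [-16, -34, 74], [-18, -31, 76], [-19, -34, 76], [-23, -35, 79], [-22, -30, 80], [-22, -33, 81], [-24, -29, 82], [-27, -29, 83], [-26, -34, 86], [-26, -32, 87], [-31, -30, 87], [-32, -33, 88], [-28, -31, 88], [-29, -34, 89]]
top 26 35.5 [[46, 26, 40], [-8, 33, 41], [0, 31, 41], [-11, 33, 41], [-5, 35, 41], [5, 30, 41], [0, 34, 41], [-6, 29, 42], [3, 33, 42], [-2, 34, 42], [3, 30, 42], [33, 35, 43], [6, 32, 44], [6, 35
[... 6521 characters left out ...]
[-25, 36, 83], [13, 45, 83], [16, 44, 84], [-27, 37, 85], [9, 42, 85], [-30, 37, 86], [11, 44, 86], [13, 45, 86], [16, 42, 86], [-27, 36, 87], [14, 43, 88], [-29, 36, 88], [11, 43, 88], [12, 39, 88], [15, 41, 88]]
plate 700
y -60 [-44.3 -43.6 -41.1  25.   30.   32.4]
y -40 [-45.6 -45.  -43.9  24.8  25.9  28.8]
y -20 [-45.3 -44.7 -43.8  30.6  31.6  33. ]
y 0 [-45.9 -45.4 -44.3  33.2  37.1  37.8]
y 20 [-45.5 -45.2 -44.5  29.6  30.7  32. ]
y 40 [-45.3 -45.  -44.1  26.4  27.2  28.5]
y 60 [-60.  -57.6 -56.8  19.4  54.3  57.4]
x -30 [-58.2 -56.4 -55.4  76.5  77.8  78.4]
x -10 [-27.4 -26.6 -25.4  77.2  77.6  79.6]
x 10 [-79.  -78.6 -74.8  63.   63.6  67.2]
x 30 [-77.  -76.  -73.6  41.7  43.1  47.5]
```

```bash
python3 - <<'E'
from h import *
from scipy.optimize import least_squares as L
B=[];H=[]
for n in("top","scene"):
    z=np.load(f"pics/{n}.npz"); c=z["c"]*1000; hsv=cv2.cvtColor(z["p"],cv2.COLOR_RGB2HSV); p=z["p"]
    a=np.radians(68.4); u=np.array([np.cos(a),np.sin(a)]); v=np.array([-u[1],u[0]])
    q=c[...,:2]-[450.5,127.2]; s=q@u; t=q@v
    k=(abs(s)<70)&(abs(t)<22)&(c[...,2]>24)
    if n=="top":
        g=k&(abs(t)<16)
        o=np.argsort(s[g]); print(np.c_[s[g],t[g],c[...,2][g],hsv[...,0][g],hsv[...,2][g]][o].astype(int)[[*range(0,14),*range(-14,0)]].tolist())
        m=g&(abs(s)<14); o=np.argsort(s[m]); print(np.c_[s[m],t[m],c[...,2][m],p[m]][o].astype(int).tolist())
    b=k&(abs(s)<48)&(abs(s)>9)&(hsv[...,1]>110)&(hsv[...,0]>14)&(hsv[...,0]<32); P=c[b]; print(n,len(P))
    if len(P)>20:
        f=lambda w:np.hypot((P[:,:2]-[450.5,127.2])@[-np.sin(w[1]),np.cos(w[1])]-w[0],P[:,2]-w[2])-9
        r=L(f,[0,a,32],loss="soft_l1"); r2=L(lambda w:f([w[0],w[1],32]),[0,a],loss="soft_l1")
        print(r.x,np.degrees(r.x[1]),r2.x,np.degrees(r2.x[1]),np.abs(r.fun).mean())
    h=(np.hypot(c[...,0]-520,c[...,1]+415)<18)&(c[...,2]>72)&(c[...,2]<122)&(p.max(-1)<130)
    Q=c[h]; r=L(lambda w:np.hypot(Q[:,0]-w[0],Q[:,1]-w[1])-11,[520,-417],loss="soft_l1"); print(n,"probe",len(Q),r.x,np.abs(r.fun).mean()); H.append(Q)
    tp=(np.hypot(c[...,0]-520,c[...,1]+415)<18)&(c[...,2]>124); print("top",c[tp].mean(0),tp.sum())
    co=(np.hypot(c[...,0]-520,c[...,1]+415)<22)&(abs(c[...,2]-65)<2)&(p.max(-1)<100); print("collar",c[co].mean(0),co.sum())
E
```

```text
[[-63, 12, 36, 17, 127], [-63, 5, 34, 18, 105], [-63, 0, 32, 5, 161], [-63, 0, 43, 17, 126], [-63, -2, 37, 13, 120], [-63, 3, 38, 18, 104], [-63, 6, 45, 17, 118], [-63, 8, 29, 18, 110], [-63, -9, 34, 18, 111], [-63, -4, 24, 10, 138], [-63, -7, 45, 17, 145], [-63, -6, 28, 16, 112], [-63, -5, 39, 17, 96], [-63, 9, 39, 17, 118], [60, 4, 46, 25, 254], [61, -7, 44, 20, 239], [61, -1, 45, 25, 253], [61, -4, 47, 25, 253], [61, -11, 37, 18, 218], [62, 2, 46, 25, 253], [62, 10, 42, 17, 173], [62, 8, 45, 22, 248], [63, 0, 46, 24, 252], [63, -6, 45, 21, 243], [63, 13, 36, 17, 175], [63, 5, 45, 24, 252], [63, 15, 32, 17, 199], [64, -10, 38, 18, 221]]
[[-13, 6, 38, 218, 164, 83], [-13, 4, 41, 248, 211, 106], [-12, 1, 42, 253, 229, 120], [-12, -4, 40, 251, 220, 112], [-11, -8, 34, 221, 184, 130], [-10, -1, 41, 254, 241, 135], [-10, 7, 37, 190, 141, 72], [-10, -7, 37, 231, 182, 97], [-10, 5, 39, 242, 198, 99], [-9, -3, 41, 253, 229, 119], [-9, 2, 40, 252, 226, 116], [-8, 0, 43, 254, 238, 130], [-7, -6, 38, 242, 197, 96], [-7, 8, 35, 158, 121, 71], [-7, 5, 38, 232, 181, 90], [-7, -2, 41, 254, 234, 1
[... 1067 characters left out ...]
12, 1, 41, 253, 231, 124], [12, -8, 33, 196, 162, 113], [13, 7, 38, 205, 154, 77], [13, -1, 40, 254, 240, 132]]
top 168
[ 0.20343464  1.20565224 32.47257735] 69.0787848234867 [0.22315185 1.20665074] 69.13599473550062 0.6084775127254896
top probe 40 [ 521.87345195 -419.86317333] 0.2531588246606142
top [ 521.2140845  -419.5870935   126.56933297] 40
collar [ 518.23075581 -413.1569446    65.03727689] 24
scene 111
[ 1.82387807  1.20701639 32.17967623] 69.15694489743719 [1.9119184  1.20752695] 69.18619800644295 0.40373415068544855
scene probe 101 [ 520.96215503 -418.59468853] 0.5687645393250043
top [ 519.66261573 -415.51559437  126.04957196] 18
collar [ 515.94151341 -409.09295204   65.2716295 ] 20
```

```bash
cat >> h.py <<'E'
def delta(cur,phi,tgt,tphi):
    a=np.radians(phi); d=np.array(tgt)-cur; dp=(phi-tphi)
    return np.round([-d[2],-np.sin(a)*d[0]+np.cos(a)*d[1],np.cos(a)*d[0]+np.sin(a)*d[1],dp],4).tolist()
def obs():
    o=monitor.get_obs(); r=o["tool_rot"]; print(o["time_s"],o["tool_pos"].round(4),"phi",round((r[2]-r[0]+180)%360-180,2),"pitch",round(r[1],2),"F",o["force"].round(1),"T",o["wrist_torque"].round(2),"w",round(o["grip_width"],4),"q7",o["qpos"][6].round(0)); return o
E
python3 - <<'E'
from h import *
for n in("top","scene"):
    c=np.load(f"pics/{n}.npz")["c"]
    for lo,h in((.06,.13),(.13,.2),(.2,.4)):
        k=(c[...,2]>lo)&(c[...,2]<h)&(c[...,0]>.2)&(c[...,0]<.6)&(c[...,1]>-.05)&(c[...,1]<.6)
        if k.sum():print(n,lo,k.sum(),c[k].min(0).round(3),c[k].max(0).round(3), np.percentile(c[k],[5,95],axis=0).round(3).tolist())
w=[.276,-.588,.242];m=[.5,-.25,.25];b=[.450,.1287,.2]
print(delta(np.array(w),-64.86,m,-20.9),delta(np.array(w),-64.86,b,-20.9))
E
```

```text
top 0.06 1193 [0.299 0.122 0.06 ] [0.6   0.599 0.13 ] [[0.316, 0.14, 0.062], [0.594, 0.42, 0.122]]
top 0.13 534 [0.319 0.236 0.13 ] [0.446 0.427 0.2  ] [[0.329, 0.25, 0.134], [0.432, 0.411, 0.196]]
top 0.2 903 [0.34  0.225 0.2  ] [0.473 0.406 0.26 ] [[0.352, 0.234, 0.205], [0.459, 0.387, 0.257]]
scene 0.06 1560 [0.303 0.124 0.06 ] [0.6   0.339 0.13 ] [[0.312, 0.142, 0.063], [0.596, 0.32, 0.128]]
scene 0.13 5608 [0.318 0.241 0.13 ] [0.451 0.418 0.2  ] [[0.331, 0.261, 0.137], [0.433, 0.4, 0.197]]
scene 0.2 6790 [0.338 0.228 0.2  ] [0.472 0.412 0.259] [[0.353, 0.247, 0.203], [0.456, 0.398, 0.254]]
[-0.008, 0.3464, -0.2108, -43.96] [0.042, 0.462, -0.5749, -43.96]
```

step_arm:
  deltas:
    - [1,-0.008,0.0433,-0.0264,-10]
    - [1,-0.008,0.0866,-0.0527,-20]
    - [1,-0.008,0.13,-0.08,-30]
    - [1,-0.008,0.173,-0.105,-40]
    - [1,-0.008,0.2165,-0.132,-44]
    - [1,-0.008,0.26,-0.158,-44]
    - [1,-0.008,0.303,-0.185,-44]
    - [1,-0.008,0.346,-0.211,-44]
    - [1,-0.008,0.346,-0.211,-44]
  newtons: 60

```text
time_s: 2.62
tool_pos: [0.5024, -0.2451, 0.25]
tool_rot: [63.7, 89.9, 43.4]
force: [-0.6, 0.4, 0.3]
grip_width: 0.0871
```

```bash
python3 - <<'E'
from h import *
o=obs()
for n in("top","scene"):
    p,d=read_camera(n); c=cloud(n,d); save("mid_"+n,p)
    q=c[...,:2]-o["tool_pos"][:2]; a=np.radians(-20.9); t=q@[np.cos(a),np.sin(a)]; s=q@[-np.sin(a),np.cos(a)]
    h=c[...,2]-o["tool_pos"][2]
    for lo,hi in((-.03,.05),(.05,.09),(.09,.15),(.15,.25)):
        k=(h>lo)&(h<hi)&(np.hypot(t,s)<.25)
        if k.sum(): print(n,lo,k.sum(),"z",np.percentile(t[k],[1,99]).round(3),"y",np.percentile(s[k],[1,99]).round(3))
print(delta(np.array([.5,-.25,.25]),-20.86,[.450,.1287,.15],-20.86))
E
```

```text
2.625 [ 0.5024 -0.2451  0.25  ] phi -20.35 pitch 89.86 F [-0.6  0.4  0.3] T [-0.05 -0.03  0.1 ] w 0.0871 q7 0.0
top 0.05 265 z [0.207 0.247] y [0.035 0.138]
top 0.15 428 z [0.207 0.248] y [0.032 0.138]
scene -0.03 396 z [-0.06   0.056] y [-0.014  0.011]
scene 0.05 1299 z [-0.097  0.246] y [-0.037  0.14 ]
scene 0.09 1447 z [-0.097  0.09 ] y [-0.036  0.035]
scene 0.15 2159 z [-0.048  0.244] y [-0.03   0.137]
[0.1, 0.3361, -0.1816, 0.0]
```

step_arm:
  deltas:
    - [1,0,0.056,-0.03,0]
    - [1,0,0.112,-0.06,0]
    - [1,0,0.168,-0.091,0]
    - [1,0,0.224,-0.121,0]
    - [1,0.02,0.28,-0.151,0]
    - [1,0.04,0.336,-0.1816,0]
    - [1,0.09,0.336,-0.1816,0]
    - [1,0.13,0.336,-0.1816,0]
    - [1,0.13,0.336,-0.1816,0]
    - [1,0.13,0.336,-0.1816,0]

```text
time_s: 3.98
tool_pos: [0.451, 0.1274, 0.121]
tool_rot: [26.1, 89.9, 5.1]
force: [-0.2, 0.5, 0.5]
grip_width: 0.087
```

```bash
python3 - <<'E'
from h import *
o=obs(); print(o["joint_velocities"].round(1))
E
```

```text
3.975 [0.451  0.1274 0.121 ] phi -20.98 pitch 89.89 F [-0.2  0.5  0.5] T [-0.04 -0.1   0.05] w 0.087 q7 -43.0
[-0.  -0.9 -0.3 -1.   0.1 -0.2 -0.1]
```

```bash
python3 - <<'E'
from h import *
for n in("top","scene"):
    c=np.load(f"pics/{n}.npz")["c"]; q=c[...,:2]-[.451,.1274]; a=np.radians(-21); t=q@[np.cos(a),np.sin(a)]; s=q@[-np.sin(a),np.cos(a)]
    for lo in(-.065,-.05,-.035,-.02,.012,.02,.035,.05):
        k=(t>lo)&(t<lo+.015)&(abs(s)<.016)
        if k.sum(): print(n,lo,k.sum(),c[k][:,2].max().round(3),np.median(c[k][:,2]).round(3))
E
```

```text
top -0.065 59 0.003 0.0
top -0.05 62 0.022 0.019
top -0.035 60 0.022 0.019
top -0.02 58 0.041 0.02
top 0.012 59 0.021 0.02
top 0.02 56 0.021 0.019
top 0.035 59 0.022 0.02
top 0.05 47 0.021 0.018
scene -0.065 79 0.001 -0.0
scene -0.05 88 0.02 0.01
scene -0.035 25 0.02 0.019
scene -0.02 2 0.019 0.019
scene 0.035 20 0.02 0.019
scene 0.05 23 0.036 0.019
```

step_arm:
  deltas:
    - [1,0.03,0,0,0]
    - [1,0.06,0,0,0]
    - [1,0.073,0,0,0]
    - [1,0.079,0,0,0]
    - [1,0.079,0,0,0]
    - [0,0.079,0,0,0]
    - [-0.4,0.079,0,0,0]
    - [-1,0.079,0,0,0]
    - [-1,0.079,0,0,0]
    - [-1,0.079,0,0,0]
    - [-1,0.079,0,0,0]
  newtons: 50

```text
time_s: 5.35
tool_pos: [0.4496, 0.1282, 0.0405]
tool_rot: [-108.3, 90.0, -129.1]
force: [0.3, 1.1, -0.1]
grip_width: 0.0347
```

```bash
python3 - <<'E'
from h import *
obs()
E
```

```text
5.35 [0.4496 0.1282 0.0405] phi -20.86 pitch 89.99 F [ 0.3  1.1 -0.1] T [-0.03 -0.07  0.01] w 0.0347 q7 -49.0
```

step_arm:
  deltas:
    - [-1,0,0,0,0]
    - [-1,0,0,0,0]
    - [-1,0,0,0,0]
    - [-1,0,0,0,0]
    - [-1,0,0,0,0]
    - [-1,-0.01,0,0,0]
    - [-1,-0.03,0,0,0]
    - [-1,-0.05,0,0,0]
    - [-1,-0.05,0,0,0]
  newtons: 60

```text
time_s: 6.48
tool_pos: [0.4509, 0.1285, 0.0921]
tool_rot: [17.9, 89.8, -3.0]
force: [-0.3, -0.7, -1.9]
grip_width: 0.0152
```

```bash
cat > bar.py <<'E'
from h import *
o=obs(); r=o["tool_rot"]; a=np.radians(r[2]-r[0]); u=np.array([-np.sin(a),np.cos(a)]); v=np.array([np.cos(a),np.sin(a)]); T=o["tool_pos"]
for n in("top","scene"):
    ds=[]
    for i in range(3):
        p,d=read_camera(n); ds.append(np.where(d>0,d,np.nan))
    c=cloud(n,np.nan_to_num(np.nanmedian(ds,0)))
    save("bar_%s_%d"%(n,o["time_s"]*100),p)
    hsv=cv2.cvtColor(p,cv2.COLOR_RGB2HSV); q=c[...,:2]-T[:2]; s=(q@u)*1000; t=(q@v)*1000; z=(c[...,2]-T[2])*1000
    y=(hsv[...,0]>14)&(hsv[...,0]<32)&(hsv[...,1]>120)&(abs(s)<80)&(abs(t)<30)&(z>-40)&(z<20)
    for nm,k in(("neg hex",y&(s<-53)),("neg",y&(s<-14)&(s>-50)),("pos",y&(s>14)&(s<50)),("pos hex",y&(s>53))):
        if k.sum()>3: print(n,nm,k.sum(),"s",np.percentile(s[k],[2,98]).round(1),"t mean",t[k].mean().round(1),"z 50/95",np.percentile(z[k],[50,95]).round(1))
E
python3 bar.py
```

```text
6.475 [0.4509 0.1285 0.0921] phi -20.87 pitch 89.8 F [-0.3 -0.7 -1.9] T [-0.   -0.04 -0.01] w 0.0152 q7 -45.0
top neg hex 57 s [-65.1 -53.2] t mean -0.7 z 50/95 [0.9 5.3]
top neg 80 s [-48.6 -16.2] t mean -1.2 z 50/95 [-1.5  1.7]
scene pos 24 s [14.9 36.8] t mean -1.6 z 50/95 [-2.  -0.8]
```

```bash
python3 - <<'E'
from h import *
print(delta(np.array([.45,.1287,.091]),-20.86,[.4464,-.1786,.16],11.3))
E
```

```text
[-0.069, -0.2884, 0.1061, -32.16]
```

step_arm:
  deltas:
    - [-1,-0.02,-0.02,0.007,0]
    - [-1,-0.04,-0.06,0.022,-6]
    - [-1,-0.06,-0.105,0.0386,-12]
    - [-1,-0.069,-0.15,0.0552,-18]
    - [-1,-0.069,-0.195,0.0717,-24]
    - [-1,-0.069,-0.24,0.0883,-30]
    - [-1,-0.069,-0.275,0.1012,-32.16]
    - [-1,-0.069,-0.2884,0.1061,-32.16]
    - [-1,-0.069,-0.2884,0.1061,-32.16]
    - [-1,-0.069,-0.2884,0.1061,-32.16]
    - [-1,-0.069,-0.2884,0.1061,-32.16]

```text
time_s: 8.15
tool_pos: [0.4464, -0.1775, 0.1596]
tool_rot: [93.7, 90.0, 105.1]
force: [-0.7, -0.4, -1.4]
grip_width: 0.0153
```

```bash
python3 bar.py; ls pics
```

```text
8.15 [ 0.4464 -0.1775  0.1596] phi 11.44 pitch 90.0 F [-0.7 -0.4 -1.4] T [-0.   -0.11  0.03] w 0.0153 q7 29.0
top neg hex 32 s [-63.2 -53.8] t mean -5.2 z 50/95 [3.7 6.3]
scene neg hex 5 s [-56.9 -53.1] t mean 5.1 z 50/95 [-4.8 -1.9]
scene neg 17 s [-44.7 -16.8] t mean 2.1 z 50/95 [-0.1  1.2]
scene pos 62 s [14.6 44.8] t mean -3.3 z 50/95 [-0.4  1. ]
scene pos hex 113 s [53.7 66. ] t mean -1.9 z 50/95 [-3.7  5. ]
a.png
b.png
bar_scene_647.png
bar_scene_815.png
bar_top_647.png
bar_top_815.png
mid_scene.png
mid_top.png
scene.npz
scene.png
top.npz
top.png
```

```bash
cat >> bar.py <<'E'
from scipy.optimize import least_squares as L
P=[]
for n in("top","scene"):
    ds=[]
    for i in range(4):
        p,d=read_camera(n); ds.append(np.where(d>0,d,np.nan))
    c=cloud(n,np.nan_to_num(np.nanmedian(ds,0))); hsv=cv2.cvtColor(p,cv2.COLOR_RGB2HSV); q=c[...,:2]-T[:2]; s=(q@u)*1000; t=(q@v)*1000; z=(c[...,2]-T[2])*1000
    k=(hsv[...,0]>14)&(hsv[...,0]<32)&(hsv[...,1]>110)&(abs(s)<49)&(abs(s)>12)&(abs(t)<14)&(z>-22)&(z<5)
    P.append(np.c_[s[k],t[k],z[k]])
    if n=="scene":
        print("scene n neg/pos",(P[-1][:,0]<0).sum(),(P[-1][:,0]>0).sum())
P=np.vstack(P)
r=L(lambda w:np.hypot(P[:,1]-w[0]-w[1]*P[:,0],P[:,2]-w[2]-w[3]*P[:,0])-9,[0,0,-8.5,0],loss="soft_l1")
print("axis: t0 %.2f tyaw %.2fdeg z0 %.2f pitch %.2fdeg"%(r.x[0],np.degrees(r.x[1]),r.x[2],np.degrees(r.x[3])),np.abs(r.fun).mean())
E
python3 bar.py | tail -2
python3 - <<'E'
import cv2
a=cv2.imread('pics/bar_scene_815.png')[120:280,250:450]; b=cv2.imread('pics/bar_top_815.png')[120:280,230:430]
cv2.imwrite('pics/c.png',cv2.resize(cv2.hconcat([a,b]),None,fx=2,fy=2,interpolation=cv2.INTER_CUBIC))
E
```

```text
scene n neg/pos 20 69
axis: t0 -1.17 tyaw 0.19deg z0 -8.57 pitch -0.01deg 0.3186536891954885
```

View pics/c.png

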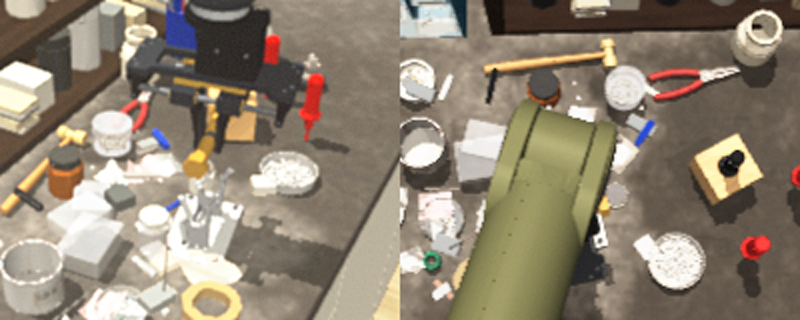

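step_arm:
  deltas:
    - [-1,0.02,-0.002,0.0006,0]
    - [-1,0.045,-0.002,0.0006,0]
    - [-1,0.055,-0.002,0.0006,0]
    - [-1,0.062,-0.002,0.0006,0]
    - [-1,0.068,-0.002,0.0006,0]
    - [-1,0.073,-0.002,0.0006,0]
    - [-1,0.073,-0.002,0.0006,0]

```text
time_s: 10.02
tool_pos: [0.447, -0.1809, 0.0865]
tool_rot: [159.7, 90.0, 171.0]
force: [0.3, -0.3, -0.2]
grip_width: 0.0151
```

```bash
python3 - <<'E'
from h import *
obs()
E
```

```text
10.025 [ 0.447  -0.1809  0.0865] phi 11.3 pitch 89.99 F [ 0.3 -0.3 -0.2] T [ 0.04 -0.07  0.02] w 0.0151 q7 27.0
```

step_arm:
  deltas:
    - [-1,0.004,0,0,0]
    - [-1,0.008,0,0,0]
    - [-1,0.011,0,0,0]
    - [-1,0.014,0,0,0]
    - [-1,0.014,0,0,0]

```text
time_s: 10.65
tool_pos: [0.4462, -0.1817, 0.0722]
tool_rot: [-166.1, 89.9, -154.9]
force: [-2.9, -2.5, -0.8]
grip_width: 0.0155
```

```bash
python3 - <<'E'
from h import *
obs()
E
```

```text
10.65 [ 0.4462 -0.1817  0.0722] phi 11.26 pitch 89.9 F [-2.9 -2.5 -0.8] T [-0.56  0.57 -0.01] w 0.0155 q7 26.0
```

step_arm:
  deltas:
    - [-1,0.003,0,0,0]
    - [-1,0.006,0,0,0]
    - [-1,0.009,0,0,0]
    - [-1,0.012,0,0,0]
    - [-1,0.0145,0,0,0]
    - [-1,0.0145,0,0,0]

```text
time_s: 11.4
tool_pos: [0.4478, -0.1804, 0.0582]
tool_rot: [14.5, 89.9, 25.8]
force: [-1.9, 0.7, 0.0]
grip_width: 0.0151
```

```bash
python3 - <<'E'
from h import *
obs()
E
```

```text
11.4 [ 0.4478 -0.1804  0.0582] phi 11.33 pitch 89.94 F [-1.9  0.7  0. ] T [ 0.15  0.29 -0.02] w 0.0151 q7 25.0
```

step_arm:
  deltas:
    - [-1,0.001,0,0,0]
    - [-1,0.002,0,0,0]
    - [-1,0.003,0,0,0]
    - [-1,0.003,0,0,0]

```text
time_s: 11.9
tool_pos: [0.4479, -0.1804, 0.0577]
tool_rot: [-79.0, 90.0, -67.6]
force: [-9.0, 4.2, 21.2]
grip_width: 0.0151
```

```bash
python3 bar.py
```

```text
11.9 [ 0.4479 -0.1804  0.0577] phi 11.33 pitch 89.96 F [-9.   4.2 21.2] T [ 0.88  1.96 -0.04] w 0.0151 q7 25.0
top neg hex 19 s [-62.7 -53.5] t mean -6.2 z 50/95 [3.7 7.2]
scene neg 9 s [-25.6 -14.3] t mean 1.9 z 50/95 [-0.4  1. ]
scene pos 49 s [16.3 47.9] t mean -2.3 z 50/95 [-0.2  1.6]
scene pos hex 99 s [55.8 66.6] t mean -1.8 z 50/95 [-3.5  5.5]
scene n neg/pos 13 57
axis: t0 -0.97 tyaw 0.47deg z0 -8.39 pitch 0.26deg 0.45016095813219537
```

step_arm:
  deltas:
    - [-1,-0.0027,0,0,0]
    - [-1,-0.0027,0,0,0]
    - [-0.2,-0.0027,0,0,0]
    - [0.1,-0.0027,0,0,0]
    - [0.1,-0.0027,0,0,0]
    - [0.1,-0.0027,0,0,0]
    - [0.1,-0.0027,0,0,0]

```text
time_s: 13.48
tool_pos: [0.4471, -0.181, 0.0577]
tool_rot: [-46.2, 90.0, -34.9]
force: [1.1, -0.0, 0.6]
grip_width: 0.0469
```

```bash
python3 - <<'E'
from h import *
obs()
print(delta(np.array([.4474,-.1804,.0555]),11.3,[.4474,-.1804,.2],11.3))
print(delta(np.array([.4474,-.1804,.2]),11.3,[.522,-.419,.15],11.3))
E
```

```text
13.475 [ 0.4471 -0.181   0.0577] phi 11.3 pitch 89.99 F [ 1.1 -0.   0.6] T [-0.01 -0.1  -0.01] w 0.0469 q7 25.0
[-0.1445, 0.0, 0.0, 0.0]
[0.05, -0.2486, 0.0264, 0.0]
```

step_arm:
  deltas:
    - [0.1,-0.01,0,0,0]
    - [0.1,-0.04,0,0,0]
    - [0.1,-0.08,0,0,0]
    - [0.1,-0.125,0,0,0]
    - [0.1,-0.142,-0.03,0.0032,0]
    - [0.1,-0.142,-0.08,0.0085,0]
    - [0.1,-0.142,-0.13,0.0138,0]
    - [0.1,-0.142,-0.18,0.0191,0]
    - [0.1,-0.142,-0.225,0.0239,0]
    - [0.1,-0.142,-0.2486,0.0264,0]
    - [0.1,-0.142,-0.2486,0.0264,0]
    - [0.1,-0.142,-0.2486,0.0264,0]

```text
time_s: 14.98
tool_pos: [0.5219, -0.4181, 0.2001]
tool_rot: [66.8, 89.9, 78.1]
force: [0.6, -0.1, 0.2]
grip_width: 0.048
```

```bash
cat > groove.py <<'E'
from h import *
from scipy.optimize import least_squares as L
o=obs()
yaw=np.radians(11.3); X=np.array([np.cos(yaw),np.sin(yaw)]); Y=np.array([-X[1],X[0]]); O=[.4464,-.1786]
for n in("top","scene"):
    ds=[]
    for i in range(6):
        p,d=read_camera(n); ds.append(np.where(d>0,d,np.nan))
    c=cloud(n,np.nan_to_num(np.nanmedian(ds,0))); save("seat_"+n,p); hsv=cv2.cvtColor(p,cv2.COLOR_RGB2HSV)
    q=(c[...,:2]-O)*1000; t=q@X; s=q@Y; z=c[...,2]*1000
    y=(hsv[...,0]>14)&(hsv[...,0]<32)&(hsv[...,1]>110)&(abs(t)<15)&(z>36)&(z<75)
    b=y&(abs(s)>9)&(abs(s)<50); P=np.c_[s[b],t[b],z[b]]
    if len(P)>15:
        r=L(lambda w:np.hypot(P[:,1]-w[0]-w[1]*P[:,0],P[:,2]-w[2]-w[3]*P[:,0])-9,[0,0,50,0],loss="soft_l1"); print(n,len(P),r.x.round(3),np.abs(r.fun).mean())
    e=y&(abs(s)<80); print("ends",np.sort(s[e])[[0,3,8,-9,-4,-1]].round(1))
    g=(abs(s)<16)&(abs(t)<5)&(z>50); o_=np.argsort(s[g]); print(np.c_[s[g],t[g],z[g],p[g][:,0],p[g][:,2]][o_].round(0).astype(int).tolist())
    j=(abs(abs(s)-40)<3.5)&(z>58)&(z<92)&(t>-5)&(t<25); print("jaw", np.c_[s[j],t[j],z[j]].mean(0).round(1), t[j].min(), j.sum())
    for nm in("handle",):
        h=(np.hypot(c[...,0]-.520,c[...,1]+.415)<.018)&(c[...,2]>.072)&(c[...,2]<.122)&(p.max(-1)<130); Q=c[h]*1000
        if len(Q)>10: print("probe",len(Q),L(lambda w:np.hypot(Q[:,0]-w[0],Q[:,1]-w[1])-11,[520,-417],loss="soft_l1").x)
a=[cv2.imread(f'pics/seat_{n}.png')[r0:r0+80,c0:c0+100] for n,r0,c0 in(("scene",185,300),("top",195,262))]
cv2.imwrite('pics/d.png',cv2.resize(cv2.hconcat(a),None,fx=4,fy=4,interpolation=cv2.INTER_CUBIC))
E
python3 groove.py
```

```text
14.975 [ 0.5219 -0.4181  0.2001] phi 11.37 pitch 89.95 F [ 0.6 -0.1  0.2] T [ 0.04 -0.07  0.  ] w 0.048 q7 42.0
top 165 [1.0860e+00 2.0000e-03 4.9896e+01 1.0000e-03] 0.9189080824707021
ends [-65.9 -65.  -63.8  58.8  60.2  61.1]
[[-16, 4, 58, 253, 120], [-15, 1, 61, 253, 124], [-14, -1, 60, 249, 108], [-14, -3, 56, 231, 86], [-13, 5, 59, 252, 118], [-12, 2, 60, 254, 130], [-12, 0, 58, 251, 114], [-11, -3, 56, 236, 90], [-10, 3, 58, 253, 129], [-9, 0, 58, 238, 103], [-8, -2, 57, 214, 88], [-8, -5, 56, 169, 90], [-7, 4, 56, 229, 117], [-6, 1, 56, 161, 102], [-6, -2, 56, 140, 91], [-5, -5, 57, 109, 90], [-4, 4, 57, 115, 110], [-4, 2, 57, 124, 117], [-3, -1, 57, 104, 98], [-2, -4, 57, 96, 90], [-1, 2, 57, 127, 121], [0, -1, 58, 109, 104], [0, -3, 56, 89, 83], [2, 3, 57, 130, 124], [2, 0, 58, 125, 108], [3, -3, 56, 143, 85], [5, 3, 58, 240, 125], [5, 1, 59, 236, 114], [6, -2, 58, 228, 95], [6, -5, 57, 193, 85], [7, 4, 56, 254, 124], [8, 1, 58, 253, 121], [8, -1, 58, 247, 103], [9, -4, 56, 225, 82], [10, 5, 58, 253, 122], [11, 2, 60, 254, 125], [11, -1, 58, 250, 110], [12, -4, 57, 231, 86],
[... 416 characters left out ...]
], [-9, -1, 59, 255, 97], [-9, 4, 58, 255, 97], [-9, 2, 59, 255, 92], [-7, -4, 58, 254, 91], [-7, 4, 56, 213, 98], [-7, -1, 58, 239, 99], [-7, 1, 57, 220, 100], [-6, -4, 56, 187, 101], [-4, 0, 57, 138, 140], [-4, -2, 57, 154, 127], [-4, 3, 56, 140, 132], [-3, -3, 55, 142, 131], [0, -1, 57, 182, 140], [1, 4, 56, 211, 123], [1, 2, 57, 204, 132], [2, -4, 55, 204, 107], [5, -2, 58, 255, 111], [7, 0, 59, 255, 111], [8, 2, 59, 255, 101], [10, -3, 58, 255, 97], [11, 4, 57, 255, 104], [12, -1, 59, 255, 96], [12, 1, 59, 255, 97], [13, -4, 58, 255, 125], [14, -2, 58, 255, 90], [15, 0, 59, 255, 96], [16, 3, 58, 255, 96]]
jaw [ 4.   9.4 71.6] -3.6028484993857806 47
probe 99 [ 520.89710009 -418.64840872]
```

View pics/d.png

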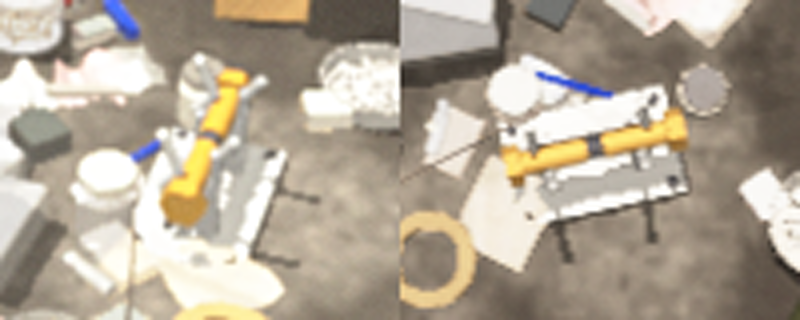

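step_arm:
  deltas:
    - [0.1,0.03,0,0,0]
    - [0.1,0.065,0,0,0]
    - [0.1,0.09,0,0,0]
    - [0.1,0.1,0,0,0]
    - [0.1,0.1,0,0,0]
    - [-0.2,0.1,0,0,0]
    - [-1,0.1,0,0,0]
    - [-1,0.1,0,0,0]
    - [-1,0.1,0,0,0]
    - [-1,0.1,0,0,0]
    - [-1,0.1,0,0,0]
    - [-1,0.1,0,0,0]
  newtons: 40

```text
time_s: 17.08
tool_pos: [0.522, -0.4197, 0.1004]
tool_rot: [-54.9, 89.9, -43.6]
force: [0.1, -0.7, 4.2]
grip_width: 0.0207
```

```bash
python3 - <<'E'
from h import *
obs()
yaw=np.radians(11.3); X=np.array([np.cos(yaw),np.sin(yaw)]); Y=np.array([-X[1],X[0]]); O=[.4464,-.1786]
def prof(c):
    q=(c[...,:2]-O)*1000; t=q@X; s=q@Y; z=c[...,2]*1000; r=[]
    for sg in(-1,1):
        k=(abs(s-sg*40)<5)&(z>80)&(z<92)&(t>0)&(t<30); r+=[k.sum(),t[k].mean().round(2),z[k].mean().round(1)]
    return r
for n in("top","scene"):
    ds=[np.where((d:=read_camera(n)[1])>0,d,np.nan) for i in range(4)]
    print(n,"before",prof(np.load(f"pics/{n}.npz")["c"]),"now",prof(cloud(n,np.nan_to_num(np.nanmedian(ds,0)))))
E
```

```text
17.075 [ 0.522  -0.4197  0.1004] phi 11.31 pitch 89.95 F [ 0.1 -0.7  4.2] T [ 0.07 -0.03 -0.01] w 0.0207 q7 41.0
top before [np.int64(11), np.float64(17.58), np.float64(85.8), np.int64(10), np.float64(18.18), np.float64(85.8)] now [np.int64(11), np.float64(17.7), np.float64(85.4), np.int64(10), np.float64(18.09), np.float64(86.5)]
scene before [np.int64(12), np.float64(17.29), np.float64(84.3), np.int64(14), np.float64(17.57), np.float64(85.0)] now [np.int64(10), np.float64(16.91), np.float64(84.6), np.int64(12), np.float64(17.69), np.float64(85.6)]
```

```bash
python3 - <<'E'
from h import *
print(delta(np.array([.522,-.419,.1002]),11.3,[.4475,-.1798,.2],11.3))
E
```

```text
[-0.0998, 0.2492, -0.0262, 0.0]
```

step_arm:
  deltas:
    - [-1,-0.01,0,0,0]
    - [-1,-0.03,0,0,0]
    - [-1,-0.06,0,0,0]
    - [-1,-0.09,0,0,0]
    - [-1,-0.1,0,0,0]
    - [-1,-0.1,0,0,0]

```text
time_s: 18.23
tool_pos: [0.5219, -0.4197, 0.2005]
tool_rot: [-59.2, 89.9, -47.9]
force: [0.4, -0.4, -1.6]
grip_width: 0.021
```

```bash
python3 - <<'E'
from h import *
obs()
E
```

```text
18.225 [ 0.5219 -0.4197  0.2005] phi 11.3 pitch 89.93 F [ 0.4 -0.4 -1.6] T [ 0.02 -0.11 -0.02] w 0.021 q7 42.0
```

Probe lifted (about 1 N of weight). Now over the stand.

step_arm:
  deltas:
    - [-1,0,0.03,-0.0032,0]
    - [-1,0,0.075,-0.0079,0]
    - [-1,0,0.12,-0.0126,0]
    - [-1,0,0.165,-0.0173,0]
    - [-1,0,0.21,-0.0221,0]
    - [-1,0,0.24,-0.0252,0]
    - [-1,0,0.2492,-0.0262,0]
    - [-1,0.015,0.2492,-0.0262,0]
    - [-1,0.03,0.2492,-0.0262,0]
    - [-1,0.03,0.2492,-0.0262,0]
    - [-1,0.03,0.2492,-0.0262,0]

```text
time_s: 19.6
tool_pos: [0.4472, -0.1808, 0.1694]
tool_rot: [113.1, 90.0, 124.4]
force: [-0.1, 1.0, -0.1]
grip_width: 0.0208
```

```bash
cat > tip.py <<'E'
from h import *
from scipy.optimize import least_squares as L
o=obs(); T=o["tool_pos"]
yaw=np.radians(11.3); X=np.array([np.cos(yaw),np.sin(yaw)]); Y=np.array([-X[1],X[0]]); O=[.4464,-.1786]
print("tcp t,s",((T[:2]-O)@X*1000).round(1),((T[:2]-O)@Y*1000).round(1))
ds=[]
for i in range(6):
    p,d=read_camera("scene"); ds.append(np.where(d>0,d,np.nan))
c=cloud("scene",np.nan_to_num(np.nanmedian(ds,0))); save("tip_%d"%(o["time_s"]*100),p)
q=(c[...,:2]-O)*1000; t=q@X; s=q@Y; z=c[...,2]*1000-T[2]*1000
for nm,lo,hi,r in(("barrel",-61,-42,7),("collar",-40,-35.5,16),("tip",-84,-64,2.5),("top handle",-33,-22,11)):
    k=(z>lo)&(z<hi)&(np.hypot(t,s)<25)&(p.max(-1)<(140 if nm!="tip" else 256))&(c[...,2]>.065); 
    if k.sum()>3:
        A=np.c_[t[k],s[k]]; r_=L(lambda w:np.hypot(A[:,0]-w[0],A[:,1]-w[1])-r,[0,5.],loss="soft_l1"); print(nm,k.sum(),"t,s",r_.x.round(1),"z",z[k].min().round(1),z[k].max().round(1),"err",np.abs(r_.fun).mean().round(2))
g=(abs(s)<50)&(abs(s)>9)&(abs(t)<12)&(abs(c[...,2]*1000-52)<9)
hsv=cv2.cvtColor(p,cv2.COLOR_RGB2HSV); y=g&(hsv[...,0]>14)&(hsv[...,0]<32)&(hsv[...,1]>110)
P=np.c_[s[y],t[y],c[...,2][y]*1000]; print("bar",len(P),L(lambda w:np.hypot(P[:,1]-w[0]-w[1]*P[:,0],P[:,2]-w[2])-9,[0,0,50],loss="soft_l1").x.round(3))
cv2.imwrite("pics/e%d.png"%(o["time_s"]*100),cv2.resize(p[150:270,290:420][:,:,::-1],None,fx=5,fy=5,interpolation=cv2.INTER_CUBIC)); print("pics/e%d.png"%(o["time_s"]*100))
E
python3 tip.py; cp pics/e*.png pics/tipview.png
```

```text
19.6 [ 0.4472 -0.1808  0.1694] phi 11.25 pitch 89.96 F [-0.1  1.  -0.1] T [ 0.02 -0.07  0.  ] w 0.0208 q7 29.0
tcp t,s 0.4 -2.3
collar 17 t,s [ 0.2 -1.3] z -39.6 -35.7 err 0.47
tip 13 t,s [0.4 3.1] z -83.6 -64.9 err 0.43
top handle 36 t,s [-0.4 -0.6] z -33.0 -22.0 err 0.41
bar 116 [-2.8000e-02  3.0000e-03  4.9694e+01]
pics/e1960.png
```

View pics/tipview.png

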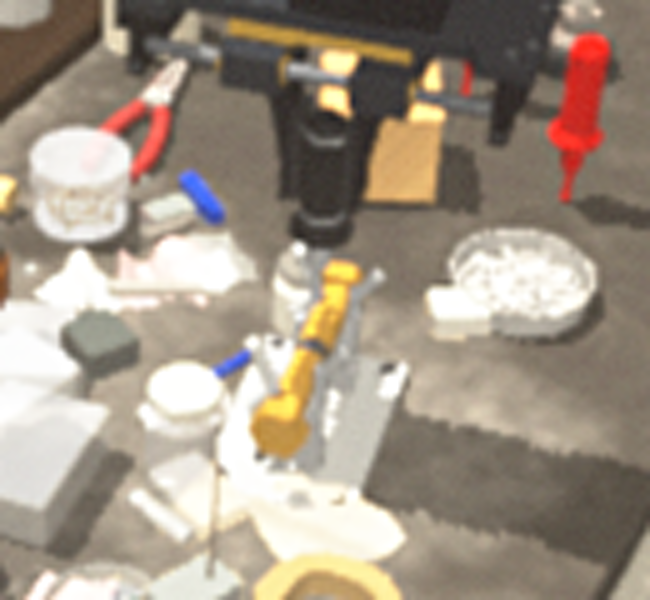

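```bash
python3 - <<'E'
from h import *
o=obs(); T=o["tool_pos"]
for dz in(-.035,-.04,-.062,-.086): 
    u,v=project("scene",T+[0,0,dz]); print(dz,(u-290)*5,(v-150)*5)
p,d=read_camera("scene"); c=cloud("scene",d); print(project("scene",np.array([.4467,-.1802,.0575])))
u0,v0=project("scene",T+[0,0,-.05])
for r in range(int(v0)-8,int(v0)+22,2):
    print(r,[tuple((c[r,k]*1000).round().astype(int))+(int(p[r,k].mean()),) for k in range(int(u0)-4,int(u0)+6,2)])
E
```

```text
19.9 [ 0.4474 -0.1804  0.1701] phi 11.3 pitch 89.96 F [-0.9  0.5 -0.7] T [-0.05 -0.12 -0.04] w 0.0207 q7 29.0
-0.035 317.8501751846994 217.61145532815576
-0.04 317.2235549286731 225.91379635003548
-0.062 314.5132052210252 261.8242977183411
-0.086 311.6406586624879 299.883809680873
(np.float64(351.9138309155245), np.float64(218.28860144415034))
190 [(np.int64(545), np.int64(-361), np.int64(-1), 92), (np.int64(450), np.int64(-169), np.int64(152), 51), (np.int64(444), np.int64(-168), np.int64(155), 58), (np.int64(440), np.int64(-171), np.int64(154), 55), (np.int64(436), np.int64(-174), np.int64(153), 55)]
192 [(np.int64(459), np.int64(-180), np.int64(136), 86), (np.int64(448), np.int64(-167), np.int64(148), 68), (np.int64(444), np.int64(-168), np.int64(148), 53), (np.int64(440), np.int64(-172), np.int64(148), 51), (np.int64(436), np.int64(-174), np.int64(148), 66)]
194 [(np.int64(455), np.int64(-171), np.int64(136), 55), (np.int64(450), np.int64(-170), np.int64(139), 80), (np.int64(443), np.int64(-168), np.int64(143), 122), (np.int64(439), np.int64(-171), np.int64(143), 126), (np.int64(
[... 2531 characters left out ...]
t64(54), 187), (np.int64(451), np.int64(-194), np.int64(61), 172), (np.int64(448), np.int64(-200), np.int64(58), 147), (np.int64(445), np.int64(-207), np.int64(53), 127)]
216 [(np.int64(465), np.int64(-202), np.int64(41), 172), (np.int64(452), np.int64(-186), np.int64(58), 195), (np.int64(448), np.int64(-189), np.int64(59), 163), (np.int64(445), np.int64(-196), np.int64(55), 147), (np.int64(443), np.int64(-204), np.int64(50), 128)]
218 [(np.int64(465), np.int64(-202), np.int64(35), 160), (np.int64(450), np.int64(-181), np.int64(56), 130), (np.int64(445), np.int64(-184), np.int64(57), 101), (np.int64(441), np.int64(-185), np.int64(57), 132), (np.int64(445), np.int64(-209), np.int64(39), 148)]
```

step_arm:
  deltas:
    - [-1,0.01,0,0,0]
    - [-1,0.018,0,0,0]
    - [-1,0.023,0,0,0]
    - [-1,0.025,0,0,0]
    - [-1,0.025,0,0,0]
    - [-1,0.025,0,0,0]

```text
time_s: 20.7
tool_pos: [0.4473, -0.1804, 0.145]
tool_rot: [-50.8, 90.0, -39.5]
force: [0.2, 0.2, -1.1]
grip_width: 0.0209
```

```bash
python3 - <<'E'
from h import *
for i in range(4):
    read_camera("scene"); obs()
E
```

```text
20.75 [ 0.4474 -0.1804  0.145 ] phi 11.3 pitch 89.97 F [ 0.3  0.8 -1.3] T [-0.   -0.04 -0.01] w 0.021 q7 29.0
20.8 [ 0.4473 -0.1804  0.145 ] phi 11.3 pitch 89.97 F [-0.  -0.5 -1.1] T [ 0.02 -0.12  0.04] w 0.0209 q7 29.0
20.85 [ 0.4473 -0.1804  0.145 ] phi 11.31 pitch 89.97 F [ 0.4 -0.9 -0. ] T [ 0.04 -0.11  0.02] w 0.0207 q7 29.0
20.9 [ 0.4473 -0.1804  0.1449] phi 11.3 pitch 89.97 F [ 0.3 -0.5  0.1] T [ 0.   -0.09 -0.04] w 0.0208 q7 29.0
```

Free weight reads about -0.8 N. Press slowly by 4 mm and check the force.

step_arm:
  deltas:
    - [-1,0.001,0,0,0]
    - [-1,0.002,0,0,0]
    - [-1,0.003,0,0,0]
    - [-1,0.004,0,0,0]
    - [-1,0.004,0,0,0]
    - [-1,0.004,0,0,0]

```text
time_s: 21.65
tool_pos: [0.4473, -0.1803, 0.1409]
tool_rot: [-55.7, 90.0, -44.4]
force: [0.1, -0.2, 0.9]
grip_width: 0.0208
```

```bash
cat > f.py <<'E'
from h import *
F=[]
for i in range(12):
    read_camera("scene"); F.append(np.r_[(o:=monitor.get_obs())["force"],o["tool_pos"]])
print(np.mean(F,0).round(4),o["time_s"],o["grip_width"])
E
python3 f.py
```

```text
[ 0.0462 -0.3032  1.3449  0.4472 -0.1803  0.1408] 22.25 0.02096111192387223
```

step_arm:
  deltas:
    - [-1,0.001,0,0,0]
    - [-1,0.002,0,0,0]
    - [-1,0.003,0,0,0]
    - [-1,0.0032,0,0,0]
    - [-1,0.0032,0,0,0]
    - [-1,0.0032,0,0,0]
    - [-1,0.0032,0,0,0]

```text
time_s: 23.12
tool_pos: [0.4472, -0.1803, 0.1376]
tool_rot: [-59.1, 90.0, -47.8]
force: [0.9, -0.6, 2.6]
grip_width: 0.0208
```

```bash
python3 f.py; python3 - <<'E'
from h import *
T=monitor.get_obs()["tool_pos"]; 
ds=[]
for i in range(6):
    p,d=read_camera("scene"); ds.append(np.where(d>0,d,np.nan))
c=cloud("scene",np.nan_to_num(np.nanmedian(ds,0)))
u,v=project("scene",T+[0,0,-.07]); u=int(u);v=int(v)
for r in range(v-8,v+10,2): print(r,[tuple((c[r,k]*1000).round().astype(int).tolist())+(int(p[r,k].mean()),) for k in range(u-3,u+5)])
cv2.imwrite("pics/g.png",cv2.resize(p[v-45:v+45,u-50:u+50][:,:,::-1],None,fx=6,fy=6,interpolation=cv2.INTER_CUBIC))
E
```

```text
[ 0.1241 -0.0202  2.6585  0.4472 -0.1803  0.1376] 23.725 0.02075881345709637
207 [(453, -165, 102, 92), (450, -166, 102, 46), (448, -166, 103, 50), (446, -167, 103, 58), (443, -168, 103, 59), (441, -169, 104, 60), (439, -171, 103, 56), (437, -171, 104, 59)]
209 [(488, -241, 29, 245), (449, -164, 98, 179), (446, -164, 99, 93), (444, -164, 100, 71), (442, -165, 100, 61), (439, -165, 101, 60), (437, -167, 101, 59), (435, -167, 101, 67)]
211 [(473, -211, 49, 246), (470, -209, 52, 239), (451, -174, 84, 168), (447, -173, 86, 140), (445, -173, 87, 152), (442, -174, 87, 154), (440, -175, 87, 144), (439, -179, 85, 137)]
213 [(474, -212, 41, 214), (467, -203, 50, 241), (464, -205, 50, 178), (447, -172, 80, 145), (444, -171, 82, 154), (442, -174, 81, 156), (440, -175, 81, 149), (449, -202, 58, 147)]
215 [(487, -243, 7, 203), (466, -202, 45, 172), (464, -204, 44, 150), (456, -193, 56, 130), (446, -177, 71, 158), (443, -178, 72, 158), (447, -193, 59, 149), (446, -196, 57, 149)]
217 [(469, -204, 35, 191), (466, -204, 37, 161), (454, -185, 55, 127), (452, -185, 56, 123), (445, -176, 66, 159), (443, -179, 64, 149), (445, -188, 57, 146), (443, -189, 57, 143)]
219 [(468, -203, 29, 232), (457, -184, 48, 144), (450, -177, 56, 92), (448, -177, 57, 100), (445, -178, 58, 125), (444, -180, 56, 102), (442, -183, 55, 95), (441, -187, 52, 111)]
221 [(452, -168, 55, 202), (448, -167, 57, 125), (446, -168, 58, 122), (443, -169, 58, 131), (441, -170, 58, 148), (440, -173, 56, 133), (439, -177, 54, 118), (440, -187, 47, 136)]
223 [(447, -158, 58, 125), (444, -159, 58, 121), (442, -160, 59, 131), (440, -162, 58, 135), (438, -165, 57, 150), (428, -147, 75, 181), (425, -147, 76, 210), (422, -146, 78, 206)]
```

View pics/g.png

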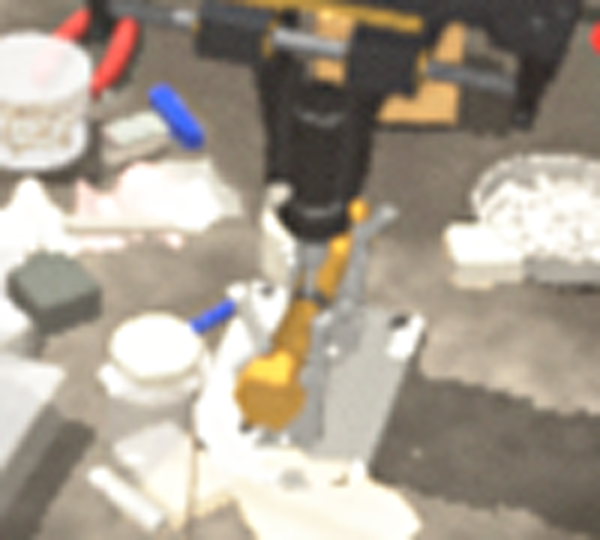

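```bash
python3 - <<'E'
from h import *
obs(); print(env.sign_off())
E
```

```text
24.025 [ 0.4472 -0.1803  0.1376] phi 11.3 pitch 89.99 F [ 0.  -0.5  3.6] T [-0.04 -0.15  0.02] w 0.0207 q7 28.0
the job is handed in; nothing more can be done
None
```

The job is done and handed in at about 24 s of the 64 s allowed. The bar is home in the stand, and the gripper is still holding the black probe on its groove.

**Bar:** It went down past the jaw and was released. The cameras put its axis 49.7–49.9 mm above the counter and level, against 50 mm nominal. An extra push at the bottom met 21 N with almost no movement. The jaw arms stand within about 0.4 mm of where they were before, so the jaw is closed again.

**Probe:** It is upright, gripped at 40 N, steady, with the tip in the dark groove band as seen in the last picture. The two estimates of how far the tip is pushed in differ: about 5 mm from the averaged force and about 6.3 mm from the heights. Both are near half of the 12 mm travel and well short of the stop.

**Less sure:**
- **Camera positions:** The two cameras disagreed by about 1 mm. I lined the tip up with the groove in the same camera's picture.
- **Grip width:** The gripper read 15 mm while holding the 18 mm bar. That would fit the pads sitting in the groove. The bar stayed level in the grip.
- **Other things on the counter:** I did not measure them again at the end. I kept clear of them and felt no unexpected forces.

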